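# Release the lid of the red capsule case

## Robot

A 7-joint arm with a two-finger parallel gripper is mounted at the origin on a cart in front of the work surface, level with it; the furniture and walls round the work are solid. World frame = base frame: x ahead of the robot, y to its left, z up, the work surface at z = 0. Lengths are in mm, angles in rad, forces in N, time in s.
With the tool pointing down it reaches from about 400 to 875 mm from the base axis. Payload 4.4 kg.
Tool frame: the origin (TCP) lies midway between the tips of the shut fingers; the grasp point (between the pads) lies 19 mm behind it (ctrl.pinch_z is the distance from the TCP to the grasp point, in mm); z points along the fingers, y is the line along which they close (so a half turn about z gives the same grasp; the last joint's range is limited). The gripper opens to 85 mm and grips with 20 to 120 N. Pads are 22 mm wide; open, the fingers measure 114 mm over their backs; the gripper's body (76 mm by 85 mm) begins 54 mm behind the grasp point. The pads swing forward as they close: fully open they stand 13 mm farther back than shut.
Start: joints at [1.111, 0.628, 0.038, 1.517, -0.027, 0.996, -0.02], TCP at [249.433, -600.251, 231.313] pointing down, gripper open.
Joint ranges: [-3.06, 3.06], [-0.37, 2.12], [-1.25, 1.32], [0.18, 2.47], [-1.1, 4.24], [0.23, 1.98], [-2.94, 2.94]. Speed limits (rad/s): [2.57, 2.57, 3.14, 3.14, 3.14, 3.14, 3.14].

## Interface

Orientations are given as [roll, pitch, yaw] about the fixed x, y, z axes, in that order (R = Rz(yaw) Ry(pitch) Rx(roll)).
In Python, from cell import read_state, cams, order, ctrl gives the robot as it stands.
- The arm moves only by the tool move_arm, never from a script. Its argument "targets" is text: rows parted by semicolons, each of 7 numbers parted by spaces: the gripper's target within -1 to 1 (fully open at 1, half-way at 0, shut at -1), then the shift along the tool's x, y, z in cm, then the turn, a rotation vector about the tool's x, y, z in degrees. A call has 1 to 5 rows; each row shifts and turns the commanded pose from where the row before left it, along the tool's axes as they then stand; what a row does not reach is not made up. A row lasts 1/12 s, in which the tool goes at most 41.7 mm and 7.16 degrees, less where a joint would pass 70% of its speed; a pose out of reach is approached as far as the arm can. A call with a gripper value outside its range is refused whole. The fingers move at their own pace and stop on an object; the grip force is fixed at half the most. Time passes only in rows, so rows that do not move let the fingers close. It gives the time, the measured TCP pose, the force, the opening and the grip force at its end, in the units of the state.
- read_state(): the state, without advancing time (a new reading comes with each control period).
- cams.get_image(name): name is "scene" or "top" or "wrist"; returns a dict with "color" (384x512x3 uint8, red, green, blue), "fovy" (degrees; the focal length in pixels is half the picture's height over the tangent of half this angle, whatever the lens; pixels are square), "cx", "cy" (the principal point, pixels), "rvec" (rotation vector, rad) and "tvec" (3), from world to camera coordinates, as OpenCV has them. Camera axes: x right, y down, z forward; pixel columns grow to the right and rows downward; lengths in mm; the calibration is good to about 2 mm. A picture is of the moment at which its call begins. There is no depth.
- order.finish_job(): hands the job in; it is judged then, once.
The state is a dict: "clock": time; "qpos": joint angles; "qd": joint speeds; "tau": joint torques, N m; "eef_pos": TCP position; "tool_rot": TCP orientation; "force": force on the tool from outside, world axes, zero at the start; "torque": the same for the moment, N m; "width": finger opening in mm; "gripper_force": force on a finger pad.
Only numpy, scipy, OpenCV 4.12 (cv2) and the standard library are available. Lean on these libraries where they do the work, as an engineer would, in place of code of your own. Each camera call takes 0.05 s, during which the arm holds its last target. There are 200 camera calls.

## Task

Someone wants a red coffee capsule. Of the two light grey capsule cases on the worktop, turn the black latch knob of the one that holds the red capsules a full quarter turn anticlockwise (seen from above), so that its clear lid is released and springs open by itself. Let go of the knob and leave the lid standing open, with the case of blue capsules still latched.

Things in the scene. Friction and masses are not known exactly. Their poses are not given: they have to be found in the camera images.
- red_knob_grip (a point): Latch knob of the case with RED capsules: a black upright wing 44 long, 14 wide, 34 tall, a white line along its top. Point on the vertical turning axis, 17 mm under the wing's top, 84 above the worktop. z up; x (level) along the steel cam tongue, across the wing; y along the wing; x and y turn with the knob. Grip from above with the fingers on the +x and -x faces, 14 mm apart.
- red_knob (a joint): Turn of that knob, rad: 0 latched (tongue points over the lid, wing crosswise), grows anticlockwise seen from above, stop at 1.571. Starts at 0 to 0.12, stays where left, turns with about 0.05 N m. Tongue reaches 42 mm from the axis, 12 mm over the lid's edge, its top 61 mm above the worktop; it clears the lid at about 0.9. The wing spans 65 to 99 mm above the worktop.
- red_lid (a joint): Opening of the red case's clear lid, rad: 0 shut, 1.4 fully open. 130 x 130 x 5 mm, top at 55 mm above the worktop, front edge 30 mm from the knob's axis, hinged at the edge away from the knob. Once the tongue is off it a spring swings it up, away from the knob, in about 2 s and holds it open; it clears a gripper still on the wing.
- blue_knob_grip (a point): The same point and axes on the knob of the case with BLUE capsules, otherwise identical. The cases stand side by side, either way round, fixed to the worktop: light grey boxes 190 deep, 130 wide, 50 high (55 with lid), four capsules showing through the lid. The knob sits mid-width on a ledge at the front (robot's side), axis 30 mm from the case's front.
- blue_knob (a joint): Turn of the blue case's knob, rad, as red_knob; starts at 0 to 0.12 and is to stay latched.

How it is judged:
By the outcome, as a careful person would: the job done as asked, in the order asked, and still so for the second after the job is handed in, with the robot touching nothing.
It also fails if it takes over 29 s, if anything falls off the work surface, if the arm or the gripper's body presses on something with over 40 N, if the wrist force passes 120 N, or if a joint passes its speed limit or range.

## Working session

There is one attempt and no reset: what is moved stays moved. The work goes in short steps, Python scripts to look and compute and a tool call to move; the robot and the scene stay as the last step left them, time stands still between calls to the robot, and variables do not carry over. Pictures are saved under pics/ and viewed, at most 10 in all, crops included, and the job is handed in when it is done.

Besides the shell and the picture viewer there is one more tool, called after ">>>" in YAML: its name, and indented under it one key for each argument. move_arm: Moves the arm, as the interface text tells. Its arguments: {"type":"object","properties":{"targets":{"type":"string"}},"required":["targets"]}

```bash
mkdir -p pics; python3 - <<'E'
from cell import read_state,cams,ctrl
import cv2
s=read_state();print(s['clock'],s['eef_pos'],s['tool_rot'],s['width'],ctrl.pinch_z)
for n in("scene","top"):
    d=cams.get_image(n);cv2.imwrite(f"pics/{n}0.png",d["color"][:,:,::-1]);print(n,d["fovy"],d["cx"],d["cy"],d["rvec"],d["tvec"])
E
```

```text
0.0 [ 249.16985211 -599.64951527  230.37936223] [-3.13964755e+00  4.53683172e-05  3.93774246e-01] 85.653210541802 18.700000000000003
scene 55.34810567253345 254.95370306963474 191.48323898320123 [ 2.32667496 -0.74669524  0.30490969] [-372.24246723  399.61627703  635.2740387 ]
top 44.058481379592436 256.31231302023633 191.34878753300157 [ 2.17799174 -2.15268579  0.16221403] [126.49312614 556.89964645 877.54756736]
```

View pics/top0.png

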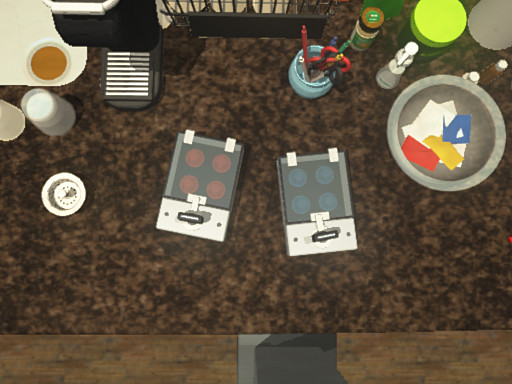

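View pics/scene0.png

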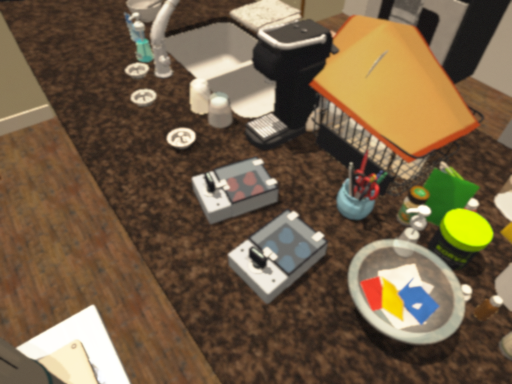

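The top view shows the red case on the left with its knob near (190,217), and the blue case on the right with its knob near (325,237). I'll enlarge the red knob in both views.

```bash
python3 - <<'E'
import cv2,numpy as np
a=cv2.imread("pics/top0.png")[180:250,150:240];b=cv2.imread("pics/scene0.png")[155:225,185:285]
a=cv2.resize(a,None,fx=8,fy=8,interpolation=2)[:560,:720]
cv2.imwrite("pics/c1.png",a)
E
cat > h.py <<'E'
import numpy as np,cv2
from cell import read_state,cams
def ray(d,u,v,z):
    f=d["color"].shape[0]/2/np.tan(np.radians(d["fovy"])/2)
    R=cv2.Rodrigues(np.array(d["rvec"],float))[0];t=np.array(d["tvec"],float)
    c=-R.T@t;r=R.T@np.array([(u-d["cx"])/f,(v-d["cy"])/f,1]);return c+r*(z-c[2])/r[2]
def proj(d,P):
    f=d["color"].shape[0]/2/np.tan(np.radians(d["fovy"])/2)
    K=np.array([[f,0,d["cx"]],[0,f,d["cy"]],[0,0,1]])
    return cv2.projectPoints(np.array(P,float).reshape(-1,3),np.array(d["rvec"],float),np.array(d["tvec"],float),K,None)[0].reshape(-1,2)
E
```

```text
(no output)
```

View pics/c1.png

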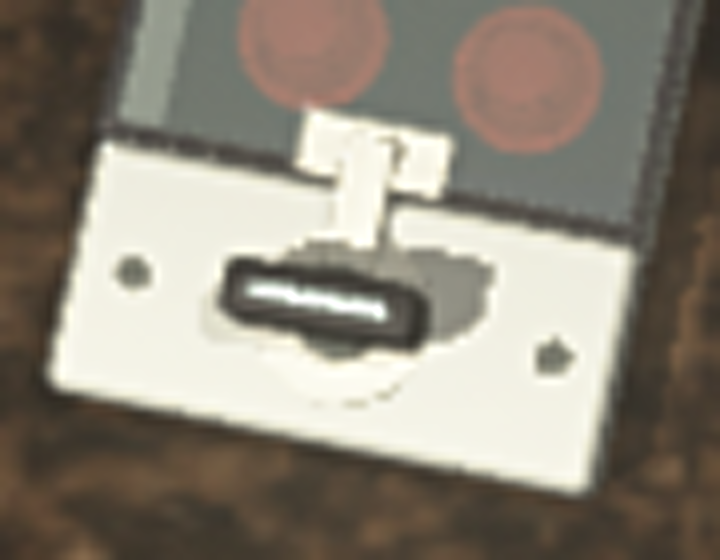

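The crop shows the white line from (247,290) to (388,312), the case's front top corners at (52,385) and (588,492), and the tongue pointing up over the lid.

```bash
python3 - <<'E'
from h import *
d=cams.get_image("top")
f=lambda u,v,z:ray(d,150+(u+.5)/8-.5,180+(v+.5)/8-.5,z)
a,b=f(247,290,99),f(388,312,99);c,e=f(52,385,50),f(588,492,50)
print("line",a,b,np.linalg.norm(a-b),"mid",(a+b)/2)
w=a-b;print("wing yaw(y axis)",np.degrees(np.arctan2(w[1],w[0])))
v=c-e;L=np.linalg.norm(v);yc=np.degrees(np.arctan2(v[1],v[0]));print("front",c,e,L,yc)
n=np.array([v[1],-v[0],0])/L; print("axis from case",(c+e)/2+30*n)
print("camera",ray(d,256,191,0))
s=read_state();print(s['eef_pos'],s['tool_rot'],s['qpos'])
E
```

```text
line [501.73683121 267.90129769  99.        ] [497.24589345 236.73715281  99.        ] 31.486067524055287 mid [499.49136233 252.31922525  99.        ]
wing yaw(y axis) 81.79979128116456
front [482.73456312 319.18462773  50.        ] [459.3228922  194.22025301  50.        ] 127.13851219689288 79.38882668542108
axis from case [500.5157114  251.17814946  50.        ]
camera [560.47727841 132.90049841   0.        ]
[ 249.22253189 -599.81996528  230.59781414] [-3.14014440e+00  5.04111143e-05  3.93760123e-01] [ 1.11121421  0.62914549  0.03847718  1.5181239  -0.02696856  0.99629094
 -0.02001618]
```

The two estimates agree: the knob axis is at about (500, 252) and the wing's x-axis yaw is about -8°. So I want a tool yaw of 82°, then 90° more to turn it. First I'll cross over via (560,-200).

>>> move_arm:
  targets: "1 3.39 -1.92 0 0 0 0;1 3.39 -1.92 0 0 0 0;1 3.39 -1.92 0 0 0 0;1 3.39 -1.92 0 0 0 0;1 3.39 -1.92 0 0 0 0"

```text
clock: 0.57
eef_pos: [369.8, -444.9, 231.1]
tool_rot: [-3.141, 0.0, 0.393]
force: [0.2, -1.0, -0.3]
width: 85.1
gripper_force: 0.0
```

>>> move_arm:
  targets: "1 3.39 -1.92 0 0 0 0;1 3.39 -1.92 0 0 0 0;1 3.39 -1.92 0 0 0 0;1 3.39 -1.92 0 0 0 0;1 3.39 -1.92 0 0 0 0"

```text
clock: 0.98
eef_pos: [489.6, -291.1, 231.2]
tool_rot: [-3.141, 0.0, 0.394]
force: [0.4, -0.5, -0.2]
width: 85.4
gripper_force: 0.0
```

>>> move_arm:
  targets: "1 3.39 -1.92 0 0 0 0;1 3.39 -1.92 0 0 0 0;1 3.39 -1.92 0 0 0 0;1 0.98 -3.67 0 0 0 0;1 0.98 -3.67 0 0 0 0"

```text
clock: 1.4
eef_pos: [551.5, -123.3, 230.7]
tool_rot: [-3.141, -0.0, 0.394]
force: [0.1, 0.2, -0.2]
width: 85.5
gripper_force: 0.0
```

>>> move_arm:
  targets: "1 0.98 -3.67 0 0 0 0;1 0.98 -3.67 0 0 0 0;1 0.98 -3.67 0 0 0 0;1 0.98 -3.67 0 0 0 0;1 0.98 -3.67 0 0 0 0"

```text
clock: 1.82
eef_pos: [524.7, 64.6, 231.3]
tool_rot: [-3.142, 0.0, 0.394]
force: [1.1, 0.2, -0.8]
width: 85.3
gripper_force: 0.0
```

>>> move_arm:
  targets: "1 0 0 0 0 0 -7;1 0 0 0 0 0 -7;1 0 0 0 0 0 -7;1 0 0 0 0 0 -7;1 0 0 0 0 0 -7"

```text
clock: 2.23
eef_pos: [525.2, 63.0, 231.1]
tool_rot: [-3.141, 0.0, 1.011]
force: [-0.6, -0.9, 0.1]
width: 85.4
gripper_force: 0.0
```

>>> move_arm:
  targets: "1 0 0 0 0 0 -6;1 0 0 0 0 0 -6;1 0 0 0 0 0 -6;1 0 0 0 0 0 -6"

```text
clock: 2.57
eef_pos: [525.2, 62.8, 231.2]
tool_rot: [-3.141, 0.0, 1.429]
force: [-0.5, -0.6, 0.3]
width: 85.4
gripper_force: 0.0
```

>>> move_arm:
  targets: "1 3.67 -1.02 0 0 0 0;1 3.67 -1.02 0 0 0 0;1 3.67 -1.02 0 0 0 0;1 3.67 -1.02 0 0 0 0;1 3.67 -1.02 0 0 0 0"

```text
clock: 2.98
eef_pos: [501.4, 253.3, 231.2]
tool_rot: [-3.141, 0.0, 1.423]
force: [1.2, -0.8, 0.1]
width: 85.7
gripper_force: 0.0
```

>>> move_arm:
  targets: "1 0 0 2 0 0 0;1 0 0 2 0 0 0;1 0 0 0 0 0 0"

```text
clock: 3.23
eef_pos: [499.3, 251.3, 187.9]
tool_rot: [-3.136, 0.004, 1.425]
force: [-1.1, -1.4, -0.1]
width: 85.2
gripper_force: 0.0
```

```bash
python3 - <<'E'
from h import *
d=cams.get_image("wrist");c=d["color"][:,:,::-1].copy()
s=read_state();print(s['eef_pos'],s['tool_rot'],s['qpos'],d['rvec'],d['tvec'],d['fovy'],d['cx'],d['cy'])
print(proj(d,[500,252,99]))
cv2.imwrite("pics/w1.png",cv2.resize(c,(800,600),interpolation=2))
E
```

```text
[500.40810503 251.08328232 189.60298103] [-3.13791098  0.00314723  1.42406623] [-0.34161251  0.56268118 -0.26359516  1.80838868  0.19481801  0.80069909
 -0.84997173] [-2.79703525  0.20241301  0.04179826] [-456.33924531  271.46548639  448.80538204] 63.35916706500773 253.92314426998126 186.5233154990163
[[255.67525559 188.47396491]]
```

View pics/w1.png

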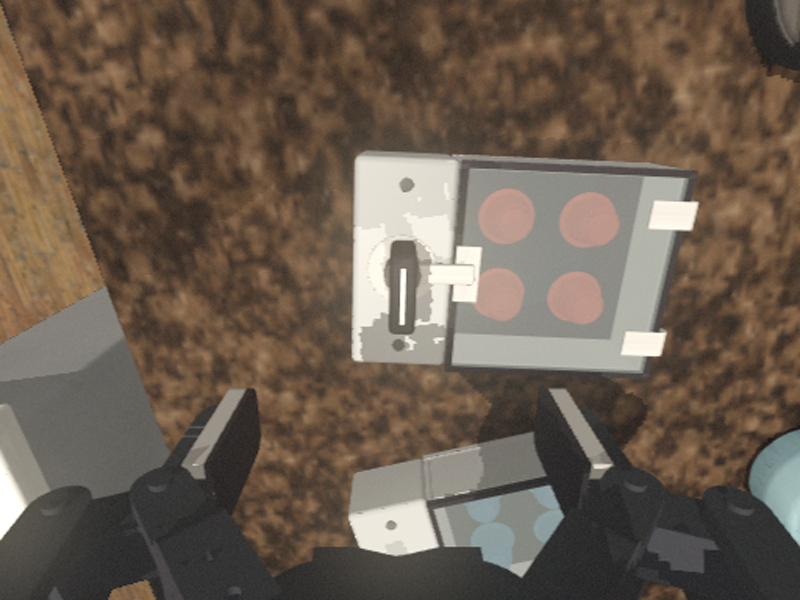

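The wrist view shows the white line at full-image (258,189) against a predicted (255.7,188.5), so it agrees within 2 mm, and the wing is square to the fingers. Descending.

>>> move_arm:
  targets: "1 0 0.1 3 0 0 0;1 0 0 3 0 0 0;1 0 0 3 0 0 0;1 0 0 2 0 0 0;1 0 0 1 0 0 0"

```text
clock: 3.7
eef_pos: [502.5, 250.4, 69.8]
tool_rot: [-3.14, 0.002, 1.422]
force: [-0.1, -0.2, 0.8]
width: 85.4
gripper_force: 0.0
```

>>> move_arm:
  targets: "0 0 0 0 0 0 0;-0.4 0 0 0 0 0 0;-1 0 0 0 0 0 0;-1 0 0 0 0 0 0;-1 0 0 0 0 0 0"

```text
clock: 4.12
eef_pos: [503.8, 252.2, 72.7]
tool_rot: [3.14, -0.002, 1.423]
force: [-0.6, 0.4, 0.1]
width: 25.4
gripper_force: 0.0
```

>>> move_arm:
  targets: "-1 0 0 0 0 0 0;-1 0 0 0 0 0 0;-1 0 0 0 0 0 0"

```text
clock: 4.37
eef_pos: [501.8, 252.2, 72.6]
tool_rot: [-3.141, 0.0, 1.424]
force: [-5.1, -0.2, 7.8]
width: 12.9
gripper_force: 59.4
```

Gripped (12.9 mm, 59 N). Turning anticlockwise.

>>> move_arm:
  targets: "-1 0 0 0 0 0 -5;-1 0 0 0 0 0 -5;-1 0 0 0 0 0 -5;-1 0 0 0 0 0 -5;-1 0 0 0 0 0 -5"

```text
clock: 4.78
eef_pos: [501.9, 252.2, 72.6]
tool_rot: [-3.141, -0.0, 1.865]
force: [-3.8, 0.1, 7.9]
width: 13.4
gripper_force: 59.3
```

>>> move_arm:
  targets: "-1 0 0 0 0 0 -5;-1 0 0 0 0 0 -5;-1 0 0 0 0 0 -5;-1 0 0 0 0 0 -5;-1 0 0 0 0 0 -5"

```text
clock: 5.2
eef_pos: [502.0, 252.3, 72.5]
tool_rot: [-3.141, -0.0, 2.301]
force: [-3.5, -0.1, 6.2]
width: 13.0
gripper_force: 59.2
```

>>> move_arm:
  targets: "-1 0 0 0 0 0 -5;-1 0 0 0 0 0 -5;-1 0 0 0 0 0 -5;-1 0 0 0 0 0 -5;-1 0 0 0 0 0 -5"

```text
clock: 5.62
eef_pos: [502.0, 252.4, 72.6]
tool_rot: [3.141, -0.0, 2.737]
force: [-4.5, -0.7, 8.4]
width: 13.0
gripper_force: 59.2
```

```bash
python3 - <<'E'
from h import *
s=read_state();print(s['eef_pos'],s['tool_rot'],s['force'],s['torque'],s['width'],s['qpos'])
E
```

```text
[501.99785835 252.43653024  72.55767638] [ 3.14130720e+00 -3.56124132e-04  2.73720872e+00] [-4.47175697 -0.69208166  8.36641524] [ 0.1068193   0.87240379 -0.0197973 ] 12.971859565015407 [-0.16463892  0.78798318 -0.55672066  1.88481145  0.65718881  0.65923882
  0.04047035]
```

>>> move_arm:
  targets: "-1 0 0 0 0 0 -4;-1 0 0 0 0 0 -4;-1 0 0 0 0 0 -4;-1 0 0 0 0 0 -1.5;-1 0 0 0 0 0 0"

```text
clock: 6.03
eef_pos: [502.0, 252.5, 72.6]
tool_rot: [3.141, -0.001, 2.967]
force: [-4.1, 1.1, 7.9]
width: 13.0
gripper_force: 59.8
```

```bash
python3 - <<'E'
from h import *
s=read_state();print(s['tool_rot'],s['force'],s['torque'],s['width'])
d=cams.get_image("top");c=d["color"][110:260,130:270,::-1]
cv2.imwrite("pics/t2.png",cv2.resize(c,None,fx=4,fy=4,interpolation=2))
E
```

```text
[ 3.14062630e+00 -1.06263214e-03  2.96671518e+00] [-4.05946768  1.10308276  7.8546498 ] [ 0.16858492  0.9878724  -0.68403229] 13.027449992665508
```

View pics/t2.png

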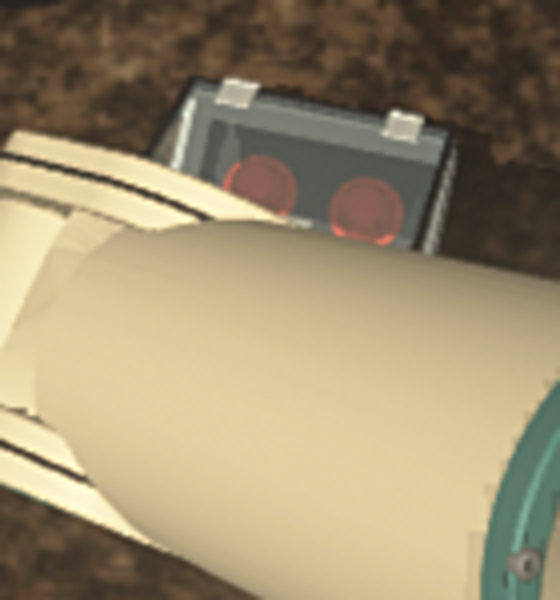

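The view is mostly arm, but the lid looks to be lifting. The moment jumped to -0.68 N m at yaw 170°, so the knob is at its stop. I'll nudge it once more and let the lid swing.

>>> move_arm:
  targets: "-1 0 0 0 0 0 -1.5;-1 0 0 0 0 0 0;-1 0 0 0 0 0 0;-1 0 0 0 0 0 0;-1 0 0 0 0 0 0"

```text
clock: 6.5
eef_pos: [502.0, 252.4, 72.6]
tool_rot: [3.141, -0.001, 2.989]
force: [-4.9, 1.0, 7.8]
width: 13.1
gripper_force: 65.9
```

```bash
python3 - <<'E'
from h import *
s=read_state();print(s['tool_rot'],s['force'],s['torque'],s['width'])
E
```

```text
[ 3.14063477e+00 -1.31540967e-03  2.98906998e+00] [-4.8949831   0.95209353  7.7847308 ] [ 0.21050054  1.04942632 -1.30511701] 13.123947746693823
```

>>> move_arm:
  targets: "-1 0 0 0 0 0 1.5;-1 0 0 0 0 0 0;-1 0 0 0 0 0 0;-1 0 0 0 0 0 0;-1 0 0 0 0 0 0"

```text
clock: 6.92
eef_pos: [502.0, 252.5, 72.6]
tool_rot: [3.141, -0.001, 2.966]
force: [-4.0, 0.2, 7.1]
width: 12.9
gripper_force: 59.7
```

>>> move_arm:
  targets: "-0.6 0 0 0 0 0 0;0 0 0 0 0 0 0;0.2 0 0 0 0 0 0;0.2 0 0 0 0 0 0;0.2 0 0 0 0 0 0"

```text
clock: 7.33
eef_pos: [503.1, 251.6, 71.3]
tool_rot: [-3.142, 0.0, 2.968]
force: [-0.2, 0.7, 0.2]
width: 51.0
gripper_force: 0.0
```

```bash
python3 - <<'E'
from h import *
s=read_state();print(s['clock'],s['tool_rot'],s['force'],s['torque'],s['width'])
d=cams.get_image("scene");c=d["color"][100:310,150:400,::-1]
cv2.imwrite("pics/s3.png",cv2.resize(c,None,fx=2.8,fy=2.8,interpolation=2))
E
```

```text
7.3333 [-3.14150341e+00  2.23163349e-04  2.96794100e+00] [-0.21415004  0.67484651  0.19884557] [ 0.01405172 -0.00342433 -0.02167817] 51.02600420031587
```

View pics/s3.png

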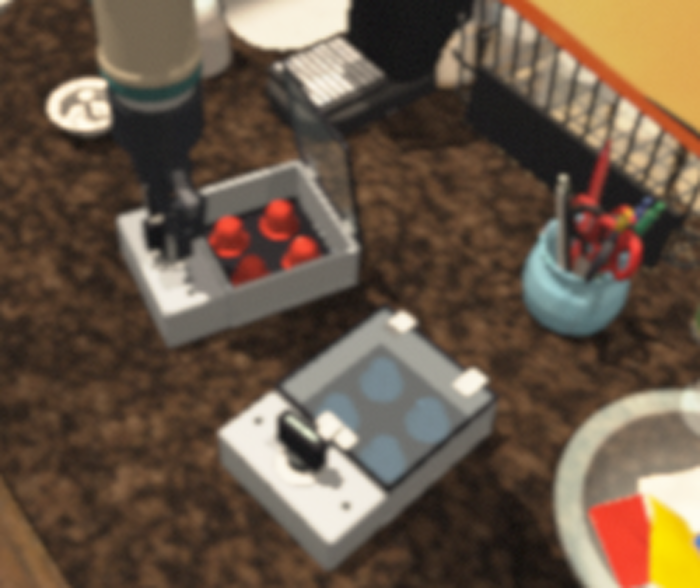

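The red lid stands open and the blue case is still latched. The fingers are off the knob, so I'll retreat upward.

>>> move_arm:
  targets: "0.2 0 0 -2 0 0 0;0.2 0 0 -3 0 0 0;0.2 0 0 -3 0 0 0;0.2 0 0 -3 0 0 0;0.2 0 0 -1 0 0 0"

```text
clock: 7.8
eef_pos: [504.4, 253.4, 195.3]
tool_rot: [3.137, 0.005, 2.968]
force: [1.1, 0.6, 0.5]
width: 51.2
gripper_force: 0.0
```

>>> move_arm:
  targets: "0.2 0 0 0 0 0 0;0.2 0 0 0 0 0 0;0.2 0 0 0 0 0 0;0.2 0 0 0 0 0 0;0.2 0 0 0 0 0 0"

```text
clock: 8.22
eef_pos: [502.2, 251.2, 189.9]
tool_rot: [-3.14, -0.002, 2.968]
force: [0.5, -0.4, -0.2]
width: 51.2
gripper_force: 0.0
```

```bash
python3 - <<'E'
from h import *
s=read_state();print(s['clock'],s['force'])
d=cams.get_image("wrist");c=d["color"][:,:,::-1]
cv2.imwrite("pics/w4.png",cv2.resize(c,(800,600),interpolation=2))
E
```

```text
8.2167 [ 0.53904274 -0.36286989 -0.21667766]
```

View pics/w4.png

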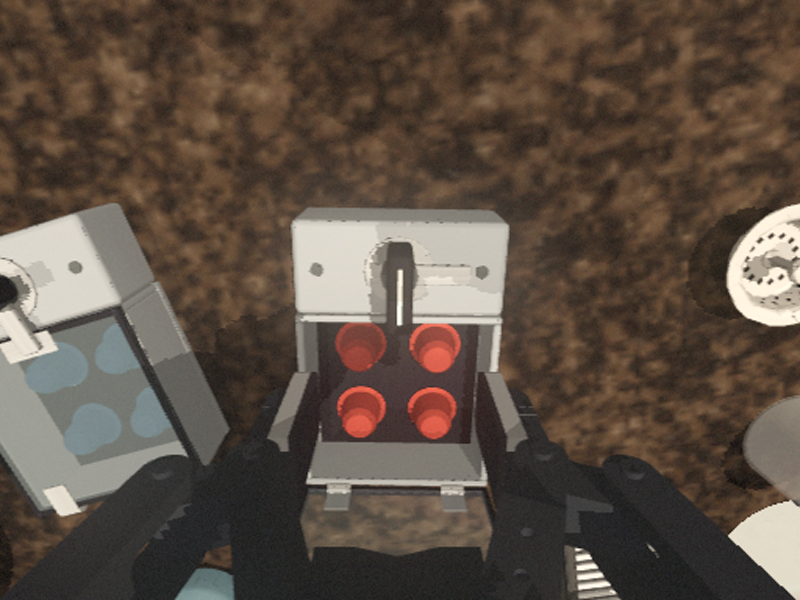

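The tongue lies fully sideways (horizontal at y≈272, a full quarter turn), the lid is open, and the external force is about zero. Handing in.

```bash
python3 -c "
from cell import order
print(order.finish_job())"
```

```text
the job is handed in; nothing more can be done
None
```

The red case's knob is turned a full quarter turn to its stop and let go, its lid stands open, the blue case is still latched, and the job was handed in at about 8.3 s.

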